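# Pack a grocery order for delivery

### The arm

A 6-joint arm with a two-finger parallel gripper is mounted at the origin on the work surface. World frame = base frame: x ahead of the robot, y to its left, z up, the work surface at z = 0. Lengths are in m, angles in rad, forces in N, time in s.
With the tool pointing down it reaches from about 0.3 to 0.875 m from the base axis. Payload 6.4 kg.
Tool frame: the origin (TCP) lies midway between the tips of the shut fingers; the grasp point (between the pads) lies 19 mm behind it; z points along the fingers, y is the line along which they close (so a half turn about z gives the same grasp; the last joint's range is limited). The gripper opens to 85 mm and grips with 20 to 120 N. Pads are 22 mm wide; open, the fingers measure 114 mm over their backs; the gripper's body (76 mm by 85 mm) begins 54 mm behind the grasp point. The pads swing forward as they close: fully open they stand 13 mm farther back than shut.
Start: joints at [-1.333, 0.181, 1.607, -0, 1.354, -0.206], TCP at [0.247, -0.519, 0.195] pointing down, gripper open.
Joint ranges: [-2.99, 2.99], [-0.89, 2.07], [0.3, 2.58], [-1.14, 4.28], [0, 2.63], [-3.12, 3.12]. Speed limits (rad/s): [2.57, 2.57, 3.01, 3.14, 3.14, 3.14].

### API

Orientations are given as a unit quaternion [w, x, y, z].
In Python, from bench import ctrl gives the robot as it stands.
- The arm moves only by the tool drive_tool, never from a script. Its argument "plan" is a list that holds one entry, the list of rows, each a list of 4 numbers: the shift along the tool's x, y, z scaled (see below), then the turn about the tool's z scaled (see below). In form: [[[x, y, z, roll], ...]]. A call has 1 to 12 rows; each row is the pose to reach, as a shift and turn from the pose commanded when the call began, along the tool's axes at that moment, turning the shorter way round; what a row does not reach only later rows make up. The controller multiplies each number of a shift by 400 mm and each number of a turn by 180 degrees. A row lasts 1/12 s, in which the tool goes at most 41.7 mm and 7.16 degrees, less where a joint would pass 70% of its speed; a pose out of reach is approached as far as the arm can. A call with a number of a shift or a turn outside -1 to 1 is refused whole. A call with a gripper value outside its range is refused whole. "jaw" is the closure, from 0 (fully open) to 1 (shut), set as the call begins (left out, the last holds). The fingers move at their own pace and stop on an object; the grip force is fixed at half the most. Time passes only in rows, so rows that repeat a pose let the fingers close. It gives the time, the measured TCP pose, the force, the opening and the grip force at its end, in the units of the state.
- ctrl.get_obs(): the state, without advancing time (a new reading comes with each control period).
- ctrl.camera(name): name is "scene" or "top" or "wrist"; returns (picture, depth): 480x640x3 uint8, red, green, blue; 480x640 float32, m along the optical axis (not along the pixel's ray), 0 where there is no reading.
- ctrl.camera_info(name): a dict with "camera_matrix" (3x3 intrinsics, pixels), "R" (3x3) and "t" (3): a world point X has camera coordinates R X + t; the wrist camera has in their place "T_tool_cam" (4x4, takes a point from camera to tool coordinates, whose origin is the TCP and whose axes are the flange's). Camera axes: x right, y down, z forward; pixel columns grow to the right and rows downward; lengths in m; the calibration is good to about 2 mm. A picture is of the moment at which its call begins: read the wrist's pose just before it. camera_info takes no time and is no camera call.
- ctrl.hand_in(): hands the job in; it is judged then, once.
The state is a dict: "time_s": time; "q": joint angles; "dq": joint speeds; "joint_efforts": joint torques, N m; "eef_pos": TCP position; "eef_rot": TCP orientation; "wrist_force": force on the tool from outside, world axes, zero at the start; "torque": the same for the moment, N m; "opening": opening from 0.0 (shut) to 1.0 (fully open); "grasp_force": force on a finger pad.
Only numpy, scipy, OpenCV 4.12 (cv2) and the standard library are available. Lean on these libraries where they do the work, as an engineer would, in place of code of your own. Each camera call takes 0.05 s, during which the arm holds its last target. There are 200 camera calls.

### The job

Pack the customer's order into the two cardboard delivery trays, heavy things lowest. In the long tray make one neat pile of the flat packs, lying flat with their long sides along the tray's: the date pack at the bottom, the biscuit box centred on it, the small tea box centred on top. In the square tray stand the large tin upright with the small tin upright and centred on top of it, and do not disturb the two jars standing behind.

Things in the scene. Friction and masses are not known exactly. Their poses are not given: they have to be found in the camera images.
- date_pack: Film-wrapped brick of pressed dates: dark brown, with a white paper sleeve round its middle; 130 long (its x) x 66 wide (its y) x 36 mm high (its z), about 450 g. Origin: centre of its underside. Lies flat on the counter.
- biscuit_box: Biscuit box: cream carton with a dark stripe along its top; 105 long (x) x 58 wide (y) x 32 mm high, about 220 g. Origin: centre of its underside. Lies flat.
- tea_box: Tea box: the smallest pack, white carton with a pale grey-green panel on top; 75 long (x) x 50 wide (y) x 28 mm high, about 110 g. Origin: centre of its underside. Lies flat.
- large_tin: Large tin: round steel food tin with a white paper band, ring-pull lid; 66 mm diameter, 80 mm high (z), about 300 g; its top bears flat to the rim. Origin: centre of its underside. Stands upright.
- small_tin: Small tin: round steel tomato-paste tin with a white paper band, ring-pull lid; 53 mm diameter, 38 mm high (z), about 90 g. Origin: centre of its underside. Stands upright.
- long_tray: Long delivery tray: shallow open cardboard tray, empty, fixed to the counter; outside 190 long (x) x 130 wide (y) x 25 mm high, walls and floor 4 mm thick, so inside 182 x 122 mm. Origin: centre of its underside, on the counter (z = 0); its inner floor is 4 mm higher.
- square_tray: Square delivery tray: shallow open cardboard tray, empty, fixed to the counter; outside 125 x 125 x 25 mm high, walls and floor 4 mm thick, inside 117 x 117 mm. Origin: centre of its underside, on the counter; inner floor 4 mm higher.
- honey_jar: Bystander, to be left alone: loose amber glass jar with steel lid, 54 mm diameter, 85 mm high, upright at the far side behind the order. Origin: centre of its underside.
- olive_jar: Bystander, to be left alone: loose green glass jar with white lid, 54 mm diameter, 95 mm high, upright at the far side behind the order. Origin: centre of its underside.
Mind the look-alikes: they are no part of the job. What is shaped like the tea_box but pink or purple is not meant.

How it is judged:
At the end, for the whole second after the job is handed in: Date pack on the long tray's floor, lengthwise, within 30 mm of the middle each way; biscuit box on it, tea box on that, each centred to 15 mm; large tin on the square tray's floor within 30 mm each way, small tin on it to 12 mm; turned under 15 deg, tilted under 7 deg, heights to 6 mm, at rest (x of date_pack in the frame of long_tray between -0.03 and 0.03 m and y of date_pack in the frame of long_tray between -0.03 and 0.03 m and z of date_pack in the frame of long_tray between -0.002 and 0.01 m and angle between the x axis of date_pack and the x axis of long_tray, either way round below 0.26 rad and horizontal distance between biscuit_box and date_pack below 0.015 m and angle between the x axis of biscuit_box and the x axis of date_pack, either way round below 0.26 rad and z of biscuit_box in the frame of date_pack between 0.03 and 0.042 m and horizontal distance between tea_box and biscuit_box below 0.015 m and angle between the x axis of tea_box and the x axis of biscuit_box, either way round below 0.26 rad and z of tea_box in the frame of biscuit_box between 0.026 and 0.038 m and x of large_tin in the frame of square_tray between -0.03 and 0.03 m and y of large_tin in the frame of square_tray between -0.03 and 0.03 m and z of large_tin in the frame of square_tray between -0.002 and 0.01 m and horizontal distance between small_tin and large_tin below 0.012 m and z of small_tin in the frame of large_tin between 0.074 and 0.086 m and angle between each of date_pack, biscuit_box, tea_box, large_tin, small_tin's own z axis and vertical below 0.12 rad and linear speed of each of date_pack, biscuit_box, tea_box, large_tin, small_tin below 0.02 m/s); the robot touches nothing.
It fails at once if the honey jar is pushed out of its place (more than 25 mm) or knocked over (distance of honey_jar from where it was at the start of the episode above 0.025 m or angle between honey_jar's own z axis and vertical above 0.5 rad).
It fails at once if the olive jar is pushed out of its place (more than 25 mm) or knocked over (distance of olive_jar from where it was at the start of the episode above 0.025 m or angle between olive_jar's own z axis and vertical above 0.5 rad).
It also fails if it takes over 138 s, if anything falls off the work surface, if the arm or the gripper's body presses on something with over 40 N, if the wrist force passes 120 N, or if a joint passes its speed limit or range.

## Working session

There is one attempt and no reset: what is moved stays moved. The work goes in short steps, Python scripts to look and compute and a tool call to move; the robot and the scene stay as the last step left them, time stands still between calls to the robot, and variables do not carry over. Pictures are saved under pics/ and viewed, at most 14 in all, crops included, and the job is handed in when it is done.

Besides the shell and the picture viewer there is one more tool, called after "Request:" as name(argument=value, ...), one argument or row to a line, values as JSON. drive_tool: Moves the arm, as the interface text tells. Its arguments: {"type":"object","properties":{"plan":{"type":"array"},"jaw":{"type":"number"}},"required":["plan"]}

```bash
ls; mkdir -p pics; python3 - <<'E'
from bench import ctrl
import cv2,numpy as np
o=ctrl.get_obs();print(o)
for n in("scene","top"):
    p,d=ctrl.camera(n);cv2.imwrite(f"pics/{n}0.png",p[:,:,::-1]);np.savez(f"pics/{n}0.npz",p=p,d=d)
    print(n,ctrl.camera_info(n),(d>0).mean())
print(ctrl.camera_info("wrist"))
E
```

```text
pics
{'time_s': 0.0, 'q': array([-1.33332371e+00,  1.81518319e-01,  1.60803168e+00,  9.66357997e-06,
        1.35378438e+00, -2.06283019e-01]), 'dq': array([ 0.00108357,  0.00036023,  0.0016225 ,  0.00118217, -0.00053743,
       -0.00018917]), 'joint_efforts': array([-7.55452379e-05, -4.44876480e+01, -3.51334333e+01, -2.39293540e-04,
        9.40700993e-03,  4.19081277e-05]), 'eef_pos': array([ 0.24674622, -0.5186809 ,  0.19408554]), 'eef_rot': array([-8.70830712e-04,  9.75485793e-01,  2.20060694e-01, -8.86340546e-06]), 'wrist_force': array([ 0.49162055, -0.14675743, -0.6938661 ]), 'torque': array([-0.05462541,  0.03134742, -0.05747649]), 'grasp_force': 0.0, 'opening': 0.9990465284849837}
scene {'camera_matrix': array([[485.15436708,   0.        , 315.27409349],
       [  0.        , 485.15436708, 235.23754352],
       [  0.        ,   0.        ,   1.        ]]), 'R': array([[ 0.81762477,  0.57568509, -0.00874123],
       [ 0.48872839, -0.70198911, -0.51803074],
       [-0.30435882,  0.41928268, -0.85531733]]), 't': array([-0.39340153, -0.27977278,  1.30959559])} 0.9962630208333333

[... 221 characters left out ...]
741227],
       [-0.99549579,  0.01776925, -0.09312561],
       [ 0.09340865,  0.01582374, -0.9955021 ]]), 't': array([-0.05423875,  0.52620511,  0.94869942])} 0.996015625
{'camera_matrix': array([[392.87798979,   0.        , 317.29102755],
       [  0.        , 392.87798979, 238.34142739],
       [  0.        ,   0.        ,   1.        ]]), 'T_tool_cam': array([[ 7.88040915e-04, -9.63715582e-01, -2.66930058e-01,
         6.71122033e-02],
       [ 9.99999679e-01,  7.97803597e-04,  7.18724022e-05,
        -1.05149916e-03],
       [ 1.43693206e-04, -2.66930029e-01,  9.63715902e-01,
        -1.78476533e-01],
       [ 0.00000000e+00,  0.00000000e+00,  0.00000000e+00,
         1.00000000e+00]])}
```

View pics/top0.png

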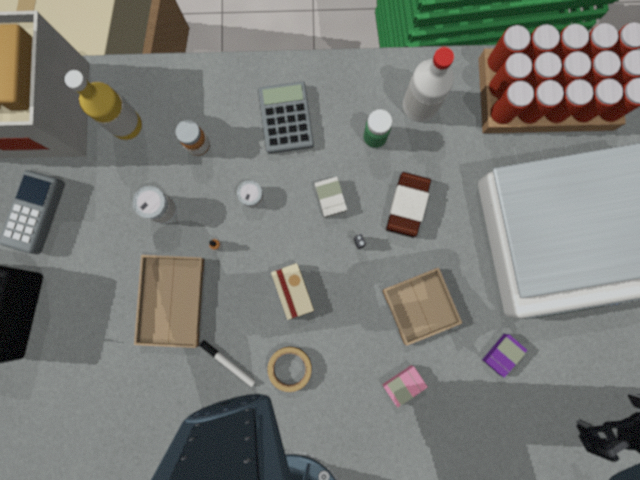

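View pics/scene0.png

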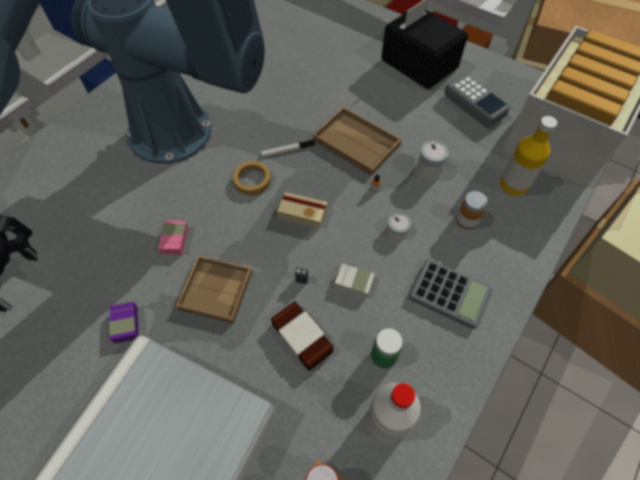

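Top view candidates are as follows.
- **Tea box:** white with a grey-green panel at (330,197). The look-alikes are pink (405,385) and purple (504,355), and I reject both by colour.
- **Date pack:** brown with a white sleeve at (410,204).
- **Biscuit box:** (293,291).
- **Large tin:** (150,201).
- **Small tin:** (249,193). The jars at (191,137) honey and (377,127) olive are not tins, and neither is the white-capped bottle.
- **Trays:** long (170,300), square (422,306).

In the scene view the same things are at tea (355,279), date (302,335), biscuit (302,209), large tin (433,155), small tin (399,223), long tray (357,140) and square tray (215,290).

```bash
cat > h.py <<'E'
import cv2,numpy as np
from bench import ctrl
def pts(n,d):
    c=ctrl.camera_info(n);K=c["camera_matrix"]
    v,u=np.mgrid[:480,:640]
    X=np.stack([(u-K[0,2])/K[0,0]*d,(v-K[1,2])/K[1,1]*d,d],-1)
    return (X-c["t"])@c["R"]
def ray(n,uv,z):
    c=ctrl.camera_info(n);K=c["camera_matrix"];uv=np.atleast_2d(uv).astype(float)
    r=np.c_[(uv-K[:2,2])/K[0,0],np.ones(len(uv))]@c["R"];C=-c["R"].T@c["t"]
    return C+r*((z-C[2])/r[:,2])[:,None]
def tri(a,b):
    A=[];y=[]
    for n,uv in(("top",a),("scene",b)):
        c=ctrl.camera_info(n);C=-c["R"].T@c["t"];K=c["camera_matrix"]
        r=c["R"].T@np.r_[(np.array(uv)-K[:2,2])/K[0,0],1];r/=np.linalg.norm(r)
        P=np.eye(3)-np.outer(r,r);A.append(P);y.append(P@C)
    return np.linalg.solve(sum(A),sum(y))
def comp(n,d,seed,h,tol=.008,box=50):
    "pixel contour of the top face at height h nearest the seed"
    Z=pts(n,d)[...,2];m=((abs(Z-h)<tol)&(d>0)).astype(np.uint8)
    k,l,s,c=cv2.connectedComponentsWithStats(m,connectivity=4)
    w=l[seed[1]-4:seed[1]+5,seed[0]-4:seed[0]+5].ravel();w=w[w>0]
    if len(w)==0:return None
    mm=(l==np.bincount(w).argmax()).astype(np.uint8)
    ct=max(cv2.findContours(mm,0,1)[0],key=cv2.contourArea)
    return ct[:,0],mm,Z[mm>0]
def rect(xy):
    (c,s,a)=cv2.minAreaRect((np.asarray(xy)*1000).astype(np.float32))
    if s[0]<s[1]: s=s[::-1];a+=90
    a=(a+90)%180-90
    return np.round(c,1),np.round(s,1),round(a,1)
E
python3 - <<'E'
from h import *
T=np.load("pics/top0.npz");S=np.load("pics/scene0.npz")
O=dict(date=((410,204),(302,335),.036),biscuit=((293,291),(302,209),.032),tea=((330,197),(355,279),.028),large=((150,201),(433,150),.080),small=((249,193),(399,220),.038),
 honey=((188,130),(476,197),.085),olive=((379,120),(389,340),.095))
for k,(a,b,h) in O.items():
    cs=[]
    for n,D,sd in(("top",T,a),("scene",S,b)):
        r=comp(n,D["d"],sd,h)
        if r is None: print(k,n,"none");continue
        ct,mm,z=r
        X=ray(n,ct,h)[:,:2]
        mo=cv2.moments(mm,True);cs.append((mo["m10"]/mo["m00"],mo["m01"]/mo["m00"]))
        print(k,n,rect(X),"z",round(np.median(z),4),np.round(cs[-1]),len(z))
    if len(cs)==2: print("   tri",tri(*cs).round(4))
for k,a in dict(long=(170,300),square=(422,306)).items():
    D=T;P=pts("top",D["d"]);hsv=cv2.cvtColor(D["p"],cv2.COLOR_RGB2HSV)
    m=((hsv[...,1]>60)&(hsv[...,0]<25)).astype(np.uint8);w=np.zeros_like(m);w[a[1]-60:a[1]+60,a[0]-55:a[0]+55]=1
    nb,l,s,c=cv2.connectedComponentsWithStats(m*w);i=1+s[1:,4].argmax()
    ct=max(cv2.findContours((l==i).astype(np.uint8),0,1)[0],key=cv2.contourArea)[:,0]
    print(k,rect(ray("top",ct,.025)[:,:2]),rect(ray("top",ct,.0)[:,:2]),"floor z",np.median(P[a[1]-15:a[1]+15,a[0]-15:a[0]+15,2]).round(4))
big=cv2.resize(T["p"][100:360,110:470,::-1],None,fx=2.2,fy=2.2,interpolation=3);cv2.imwrite("pics/crop1.png",big)
E
```

```text
date top (array([ 629.9, -258.2]), array([130.7,  67.7]), -16.6) z 0.036 [409. 204.] 1909
date scene (array([ 633.5, -263.6]), array([130.3,  68.3]), -16.3) z 0.0358 [302. 334.] 2061
   tri [ 0.6323 -0.2609  0.022 ]
biscuit top (array([449.9,  -7.8]), array([104.8,  58.2]), 18.6) z 0.0325 [292. 291.] 1385
biscuit scene (array([453. , -13.7]), array([106.7,  63.4]), 18.4) z 0.0316 [302. 207.] 979
   tri [ 0.4494 -0.0074  0.0218]
tea top (array([650.7, -92.3]), array([76.2, 50.3]), 15.2) z 0.0284 [330. 197.] 822
tea scene (array([653.4, -97.9]), array([74.6, 54.4]), 15.2) z 0.0279 [355. 279.] 774
   tri [ 0.6523 -0.093   0.0181]
large top (array([635.2, 279.1]), array([66.9, 64.4]), 45.1) z 0.0795 [149. 202.] 822
large scene (array([639.5, 271.8]), array([68.7, 65.9]), -55.3) z 0.0783 [434. 151.] 498
   tri [0.6365 0.2819 0.0707]
small top (array([659.7,  80.5]), array([52.1, 51.3]), -0.3) z 0.0372 [249. 193.] 478
small scene (array([662.6,  74.7]), array([55.3, 50.2]), -59.3) z 0.0364 [399. 223.] 380
   tri [0.6616 0.0812 0.0292]
honey top (array([779.7, 199.1]), array([48.9, 47.5]), 0.5) z 0.0853 [187. 132.] 439
honey scene (array([782.9, 193.6]), array([52. , 47.2]), -84.7) z 0.0842 [476. 201.] 338
   tri [0.7824 0.202  0.0751]
olive top (array([ 787.8, -193.8]), array([48.1, 46.4]), -1.5) z 0.0948 [379. 122.] 455
olive scene (array([ 791.4, -199.3]), array([48.1, 47. ]), -55.0) z 0.0947 [389. 341.] 525
   tri [ 0.7908 -0.1953  0.0854]
long (array([434.3, 252.1]), array([188.6, 134.4]), -3.6) (array([434.3, 260.6]), array([193.5, 137.9]), -3.6) floor z 0.0048
square (array([ 414.2, -279. ]), array([127.8, 124.1]), -69.4) (array([ 413.7, -284.2]), array([131.1, 127.3]), -69.4) floor z 0.0039
```

View pics/crop1.png

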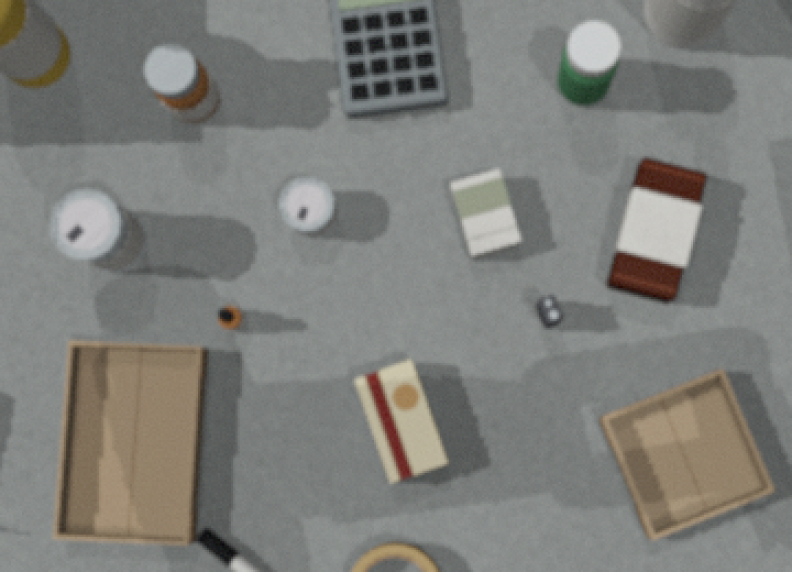

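The crop confirms the choice: the tea box has its white carton and grey-green panel at crop (485,212). The two fixed views differ by about 6 mm, so I'll refine with the wrist camera.

```bash
cat >> h.py <<'E'
from scipy.spatial.transform import Rotation as Ro
def tool(o=None):
    o=o or ctrl.get_obs();q=o["eef_rot"];return Ro.from_quat(np.r_[q[1:],q[0]]).as_matrix(),o["eef_pos"]
def heading(R): return np.degrees(np.arctan2(R[1,0],R[0,0]))
def go(x,y,z,phi=None,w=None):
    "shift and roll in call units to reach world pose (measured pose as the base)"
    R,p=tool();s=R.T@(np.array([x,y,z])-p)/.4
    dr=0 if phi is None else -((phi-heading(R)+90)%180-90)/180
    print("go",np.round(s,4),"roll",round(dr,4),"from",p.round(4),round(heading(R),1))
def wrist(name=None):
    o=ctrl.get_obs();p,d=ctrl.camera("wrist");c=ctrl.camera_info("wrist")
    R,t=tool(o);T=np.eye(4);T[:3,:3]=R;T[:3,3]=t;T=T@c["T_tool_cam"]
    if name:cv2.imwrite(f"pics/{name}.png",p[:,:,::-1])
    return p,d,T,c["camera_matrix"]
def wpts(d,T,K):
    v,u=np.mgrid[:480,:640];X=np.stack([(u-K[0,2])/K[0,0]*d,(v-K[1,2])/K[1,1]*d,d],-1)
    return X@T[:3,:3].T+T[:3,3]
def wray(uv,z,T,K):
    uv=np.atleast_2d(uv).astype(float);r=np.c_[(uv-K[:2,2])/K[0,0],np.ones(len(uv))]@T[:3,:3].T
    return T[:3,3]+r*((z-T[2,3])/r[:,2])[:,None]
def wpix(X,T,K):
    c=T[:3,:3].T@(np.asarray(X)-T[:3,3]);return (c[:2]/c[2]*K[0,0]+K[:2,2])
def wfind(d,T,K,guess,h,tol=.007,rad=.09):
    "top face at height h round the guessed xy: contour by height mask, ray-cast to the plane"
    P=wpts(d,T,K);m=((abs(P[...,2]-h)<tol)&(d>0)&(np.hypot(P[...,0]-guess[0],P[...,1]-guess[1])<rad)).astype(np.uint8)
    n,l,s,c=cv2.connectedComponentsWithStats(m,connectivity=4)
    if n<2: print("none");return
    mm=(l==1+s[1:,4].argmax()).astype(np.uint8)
    ct=max(cv2.findContours(mm,0,1)[0],key=cv2.contourArea)[:,0];z=np.median(P[mm>0][:,2])
    mo=cv2.moments(mm,True)
    return rect(wray(ct,z,T,K)[:,:2]),"z",round(z,4),"px",int(mo["m10"]/mo["m00"]),int(mo["m01"]/mo["m00"])
E
python3 -c "
from h import *
go(.631,-.261,.2,-16.6)"
```

```text
go [ 1.1442 -0.1696 -0.0139] roll 0.2335 from [ 0.2468 -0.5188  0.1942] 25.4
```

Request:
drive_tool(
  plan=[
    [[0.1,-0.015,-0.01,0.035],[0.2,-0.03,-0.01,0.07],[0.3,-0.045,-0.01,0.11],[0.4,-0.06,-0.01,0.15],[0.5,-0.075,-0.01,0.19],[0.6,-0.09,-0.01,0.2335],[0.7,-0.105,-0.01,0.2335],[0.8,-0.12,-0.01,0.2335],[0.9,-0.135,-0.01,0.2335],[1.0,-0.15,-0.01,0.2335],[1.0,-0.15,-0.01,0.2335],[1.0,-0.15,-0.01,0.2335]],
  ],
)

```text
time_s: 1.1
eef_pos: [0.5839, -0.2909, 0.198]
eef_rot: [-0.0, 0.99, -0.142, -0.001]
wrist_force: [0.2, -0.8, -0.0]
opening: 0.996
grasp_force: 0.0
```

```bash
python3 -c "
from h import *
p,d,T,K=wrist('w1')
for g,h in(((.631,-.261),.036),((.652,-.094),.028)): print(wfind(d,T,K,g,h))
go(.631,-.261,.2,-16.6)"
```

```text
((array([ 630.3, -261.5]), array([128.2,  67.1]), -16.2), 'z', np.float64(0.0358), 'px', 269, 160)
((array([650.6, -96.5]), array([75.1, 53.7]), 15.2), 'z', np.float64(0.0277), 'px', 87, 194)
go [ 0.094  -0.1095 -0.005 ] roll 0.0007 from [ 0.5825 -0.2924  0.1981] -16.5
```

View pics/w1.png

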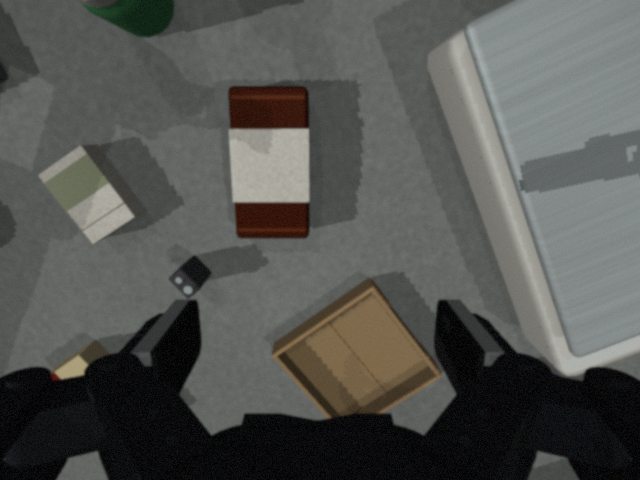

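The wrist view shows the date pack at (269,160), tea box at (87,194), square tray at (355,350) and olive jar at the top left. Date pack position agrees with the top view to 3 mm. Now I'll reach for it.

Request:
drive_tool(
  plan=[
    [[0.05,-0.055,0,0],[0.093,-0.108,0,0],[0.093,-0.108,0.05,0],[0.093,-0.108,0.13,0],[0.093,-0.108,0.21,0],[0.093,-0.108,0.29,0],[0.093,-0.108,0.36,0],[0.093,-0.108,0.42,0],[0.093,-0.108,0.46,0],[0.093,-0.108,0.485,0],[0.093,-0.108,0.49,0],[0.093,-0.108,0.49,0]],
  ],
  jaw=0,
)

```text
time_s: 2.15
eef_pos: [0.6295, -0.2635, 0.0027]
eef_rot: [-0.0, 0.989, -0.145, -0.0]
wrist_force: [0.2, 0.2, 0.2]
opening: 0.998
grasp_force: 0.0
```

Request:
drive_tool(
  plan=[
    [[0,0,0,0],[0,0,0,0],[0,0,0,0],[0,0,0,0],[0,0,0,0],[0,0,0,0],[0,0,0,0],[0,0,0,0]],
  ],
  jaw=1,
)

```text
time_s: 2.82
eef_pos: [0.6304, -0.2625, 0.003]
eef_rot: [0.0, 0.99, -0.144, 0.0]
wrist_force: [0.8, 0.2, 0.3]
opening: 0.002
grasp_force: 0.0
```

```bash
python3 -c "
from h import *
p,d,T,K=wrist('w2')
p,d=ctrl.camera('scene');cv2.imwrite('pics/s2.png',cv2.resize(p[180:420,150:450,::-1],None,fx=2,fy=2))
print(ctrl.get_obs()['opening'],tool())"
```

```text
-0.0027160324579010514 (array([[ 9.58343847e-01, -2.85616992e-01, -6.42986404e-05],
       [-2.85616989e-01, -9.58343849e-01,  4.71752996e-05],
       [-7.50942738e-05, -2.68453741e-05, -9.99999997e-01]]), array([ 0.63038621, -0.26252555,  0.00293189]))
```

View pics/s2.png

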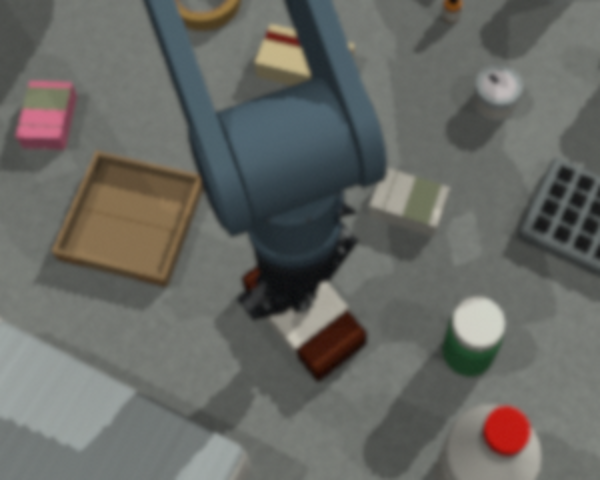

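View pics/w2.png

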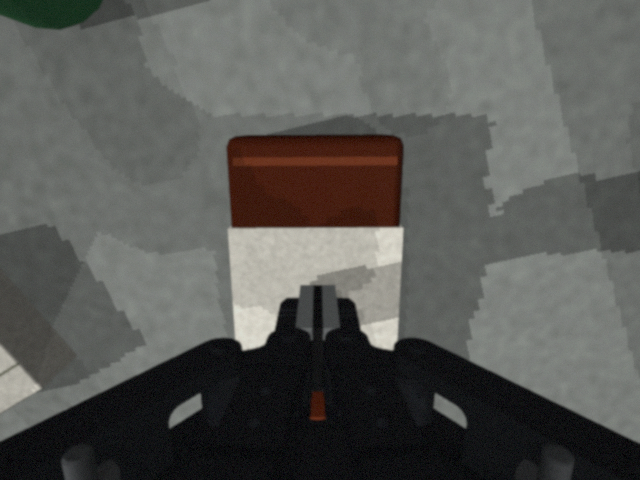

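```bash
python3 -c "
from h import *
p,d,T,K=wrist()
P=wpts(d,T,K)
print('TCP px',wpix(tool()[1],T,K),'cam pos',T[:3,3])
for v,u in((180,318),(250,260),(300,260),(295,310),(295,326),(320,300),(80,300),(300,150)): print(v,u,P[v,u].round(4),d[v,u].round(4))
print(wfind(d,T,K,(.63,-.262),.036))
p,d=ctrl.camera('top');Q=pts('top',d);print(Q[190:215,395:425,2].round(3)[::4,::4])
o=ctrl.get_obs();print(o['q'],o['opening'],o['grasp_force'])
"
```

```text
TCP px [318.26609798 272.45087565] cam pos [ 0.69428729 -0.28107172  0.18140478]
180 318 [ 0.677  -0.2762  0.0361] 0.1448
250 260 [ 0.6574 -0.2469  0.0358] 0.1524
300 260 [ 0.6377 -0.2403  0.0362] 0.1575
295 310 [ 0.6408 -0.2624  0.0524] 0.1394
295 326 [ 0.639  -0.2679  0.0522] 0.1397
320 300 [ 0.6414 -0.2598  0.0712] 0.1214
80 300 [ 7.161e-01 -2.798e-01 -2.000e-04] 0.1695
300 150 [ 0.6394 -0.1776  0.0007] 0.1961
((array([ 651. , -267.4]), array([87. , 67.1]), -16.3), 'z', np.float64(0.0358), 'px', 315, 227)
[[0.465 0.151 0.175 0.204 0.235 0.249 0.264 0.279]
 [0.457 0.46  0.461 0.462 0.212 0.234 0.249 0.261]
 [0.458 0.462 0.463 0.464 0.464 0.46  0.235 0.248]
 [0.461 0.462 0.464 0.467 0.469 0.466 0.465 0.212]
 [0.461 0.464 0.465 0.47  0.468 0.469 0.468 0.466]
 [0.479 0.483 0.484 0.485 0.474 0.472 0.472 0.471]
 [0.483 0.483 0.487 0.487 0.489 0.488 0.489 0.475]]
[-5.68078331e-01  6.20072242e-01  1.42704204e+00  2.17712814e-05
  1.09458038e+00  1.29248643e+00] 0.002548999598955629 0.0
```

```bash
python3 -c "
from h import *
p,d,T,K=wrist()
P=wpts(d,T,K)
for v in range(278,312,3): print(v,P[v,308].round(4),P[v,328].round(4))
p,d=ctrl.camera('scene');Q=pts('scene',d)
m=(np.hypot(Q[...,0]-.63,Q[...,1]+.262)<.03)&(Q[...,2]>.039)&(Q[...,2]<.12)
v,u=np.nonzero(m);z=Q[m]
i=np.argsort(z[:,2])[:300:20];print(np.c_[u[i],v[i],(z[i]*1000).round()])
"
```

```text
278 [ 0.6409 -0.2614  0.0356] [ 0.6388 -0.269   0.036 ]
281 [ 0.6397 -0.261   0.0354] [ 0.6375 -0.2687  0.0356]
284 [ 0.6386 -0.2607  0.0359] [ 0.6365 -0.2684  0.0362]
287 [ 0.6409 -0.2616  0.0449] [ 0.6392 -0.2689  0.0458]
290 [ 0.641  -0.2617  0.048 ] [ 0.6389 -0.2687  0.048 ]
293 [ 0.6408 -0.2617  0.0503] [ 0.6391 -0.2687  0.051 ]
296 [ 0.641  -0.2619  0.0535] [ 0.639  -0.2686  0.0534]
299 [ 0.6409 -0.2619  0.0558] [ 0.639  -0.2685  0.0559]
302 [ 0.6408 -0.2619  0.0581] [ 0.6386 -0.2684  0.0574]
305 [ 0.641  -0.262   0.0609] [ 0.6388 -0.2684  0.0602]
308 [ 0.6407 -0.262   0.0625] [ 0.6392 -0.2684  0.0635]
311 [ 0.6411 -0.2622  0.0658] [ 0.6391 -0.2683  0.0654]
[[ 312.  332.  650. -251.   39.]
 [ 309.  331.  645. -253.   41.]
 [ 297.  335.  633. -277.   54.]
 [ 298.  333.  635. -276.   65.]
 [ 304.  328.  641. -264.   77.]
 [ 296.  330.  634. -279.   87.]
 [ 298.  331.  639. -280.   92.]
 [ 291.  330.  628. -287.   95.]
 [ 291.  329.  628. -286.   99.]
 [ 299.  328.  644. -281.  118.]]
```

The tips show at z≈0.044 while the reported TCP is 0.003, so the fingertips stand about 41 mm above the reported TCP. Before going lower I'll check how much room the gripper body has.

```bash
python3 -c "
from h import *
p,d,T,K=wrist()
P=wpts(d,T,K);R,t=tool();L=(P-t)@R
for v in range(330,480,20): print(v,[(int(u),*(L[v,u]*1000).round().astype(int)) for u in (210,270,318,366,430)])
"
```

```text
330 [(210, np.int64(-33), np.int64(-55), np.int64(3)), (270, np.int64(-13), np.int64(-20), np.int64(-33)), (318, np.int64(9), np.int64(0), np.int64(-73)), (366, np.int64(-12), np.int64(19), np.int64(-35)), (430, np.int64(-32), np.int64(57), np.int64(3))]
350 [(210, np.int64(12), np.int64(-28), np.int64(-89)), (270, np.int64(12), np.int64(-13), np.int64(-88)), (318, np.int64(2), np.int64(0), np.int64(-73)), (366, np.int64(11), np.int64(12), np.int64(-87)), (430, np.int64(11), np.int64(29), np.int64(-87))]
370 [(210, np.int64(11), np.int64(-26), np.int64(-97)), (270, np.int64(16), np.int64(-11), np.int64(-104)), (318, np.int64(-4), np.int64(0), np.int64(-74)), (366, np.int64(16), np.int64(10), np.int64(-104)), (430, np.int64(11), np.int64(27), np.int64(-96))]
390 [(210, np.int64(4), np.int64(-27), np.int64(-94)), (270, np.int64(16), np.int64(-10), np.int64(-111)), (318, np.int64(-11), np.int64(0), np.int64(-73)), (366, np.int64(15), np.int64(9), np.int64(-109)), (430, np.int64(3), np.int64(28), np.int64(-93))]
410 [(210, np.int64(-3), np.int64(-28), np.int64(-93)), (270, np.int64(16), 
[... 254 characters left out ...]
), np.int64(-9), np.int64(-121)), (318, np.int64(9), np.int64(0), np.int64(-114)), (366, np.int64(15), np.int64(8), np.int64(-121)), (430, np.int64(-9), np.int64(29), np.int64(-93))]
450 [(210, np.int64(18), np.int64(-17), np.int64(-127)), (270, np.int64(17), np.int64(-8), np.int64(-127)), (318, np.int64(10), np.int64(0), np.int64(-119)), (366, np.int64(16), np.int64(8), np.int64(-125)), (430, np.int64(18), np.int64(17), np.int64(-128))]
470 [(210, np.int64(18), np.int64(-16), np.int64(-132)), (270, np.int64(19), np.int64(-7), np.int64(-133)), (318, np.int64(10), np.int64(0), np.int64(-124)), (366, np.int64(19), np.int64(7), np.int64(-132)), (430, np.int64(19), np.int64(16), np.int64(-132))]
```

Request:
drive_tool(
  plan=[
    [[0,0,0,0],[0,0,0,0],[0,0,0,0],[0,0,0,0],[0,0,0,0],[0,0,0,0],[0,0,0,0],[0,0,0,0]],
  ],
  jaw=0,
)

```text
time_s: 3.83
eef_pos: [0.6304, -0.2626, 0.003]
eef_rot: [0.0, 0.99, -0.144, 0.0]
wrist_force: [0.2, -0.4, 0.0]
opening: 1.0
grasp_force: 0.0
```

```bash
python3 -c "
from h import *
p,d,T,K=wrist('w3')
P=wpts(d,T,K);R,t=tool();L=(P-t)@R*1000
m=(L[...,2]<-37)&(L[...,0]>-15)&(d>0)
for y0 in range(-60,61,8):
  k=m&(abs(L[...,1]-y0)<4)&(L[...,2]<-37)
  if k.any(): print(y0,'tip z',L[k][:,2].max().round(1),'x',L[k][:,0].max().round(1))
print(wfind(d,T,K,(.63,-.262),.036),ctrl.get_obs()['opening'])
"
```

```text
-60 tip z -57.8 x 12.2
-52 tip z -53.1 x 13.2
-44 tip z -48.8 x 16.6
-36 tip z -97.6 x 17.3
-28 tip z -107.2 x 17.4
-20 tip z -111.2 x 20.0
-12 tip z -107.3 x 20.0
-4 tip z -107.9 x 11.4
4 tip z -108.0 x 11.7
12 tip z -107.5 x 20.0
20 tip z -111.3 x 20.3
28 tip z -106.4 x 17.8
36 tip z -97.0 x 17.4
44 tip z -47.7 x 16.0
52 tip z -53.1 x 13.5
60 tip z -67.3 x 12.5
((array([ 634.6, -262.6]), array([121.1,  67.1]), -16.2), 'z', np.float64(0.0358), 'px', 315, 270) 1.0002169755654362
```

The finger geometry is as described, but the reported TCP lies 41 mm beyond the real tips. I'll carry that offset in z from here on.

Request:
drive_tool(
  plan=[
    [[0,0,0.05,0],[0,0,0.09,0],[0,0,0.106,0],[0,0,0.106,0]],
  ],
  jaw=0,
)

```text
time_s: 4.22
eef_pos: [0.6281, -0.2611, -0.0427]
eef_rot: [-0.001, 0.99, -0.144, -0.003]
wrist_force: [-1.3, 0.7, 0.3]
opening: 1.001
grasp_force: 0.0
```

Request:
drive_tool(
  plan=[
    [[0,0,0,0],[0,0,0,0],[0,0,0,0],[0,0,0,0],[0,0,0,0],[0,0,0,0],[0,0,0,0]],
  ],
  jaw=1,
)

```text
time_s: 4.8
eef_pos: [0.6308, -0.2629, -0.0387]
eef_rot: [0.0, 0.99, -0.144, 0.0]
wrist_force: [0.3, -0.1, 2.5]
opening: 0.769
grasp_force: 69.8
```

Request:
drive_tool(
  plan=[
    [[0,0,-0.03,0],[0,0,-0.1,0],[0,0,-0.18,0],[0,0,-0.25,0],[0,0,-0.3,0],[0,0,-0.3,0]],
  ],
  jaw=1,
)

```text
time_s: 5.3
eef_pos: [0.6334, -0.2644, 0.0869]
eef_rot: [0.002, 0.99, -0.144, 0.004]
wrist_force: [0.4, -0.3, -3.2]
opening: 0.766
grasp_force: 69.7
```

```bash
echo 'OFF=.041' >> h.py; python3 -c "
from h import *
p,d,T,K=wrist('w4')
o=ctrl.get_obs();print(o['opening'],o['grasp_force'],o['wrist_force'])
go(.434,.252,.14-OFF,-3.6)
go(.434,.19,.14-OFF,-3.6)"
```

```text
0.7678597247437209 69.67684149742126 [ 0.37261536  0.02287315 -3.83631305]
go [-0.8425 -1.0939 -0.0442] roll -0.0722 from [ 0.6321 -0.2637  0.0838] -16.6
go [-0.7983 -0.9454 -0.0438] roll -0.0722 from [ 0.6321 -0.2637  0.0838] -16.6
```

Request:
drive_tool(
  plan=[
    [[-0.08,-0.095,-0.04,-0.01],[-0.16,-0.19,-0.04,-0.02],[-0.24,-0.285,-0.04,-0.03],[-0.32,-0.38,-0.04,-0.04],[-0.4,-0.475,-0.04,-0.05],[-0.48,-0.57,-0.04,-0.06],[-0.56,-0.665,-0.04,-0.0722],[-0.64,-0.76,-0.04,-0.0722],[-0.72,-0.855,-0.04,-0.0722],[-0.798,-0.945,-0.04,-0.0722],[-0.798,-0.945,-0.04,-0.0722],[-0.798,-0.945,-0.04,-0.0722]],
  ],
  jaw=1,
)

```text
time_s: 6.35
eef_pos: [0.4291, 0.1923, 0.0945]
eef_rot: [0.0, 1.0, -0.031, -0.002]
wrist_force: [1.6, -0.1, -3.9]
opening: 0.761
grasp_force: 69.5
```

```bash
python3 -c "
from h import *
p,d,T,K=wrist('w5')
def rim(P,d,c):
  m=(d>0)&(P[...,2]>.017)&(P[...,2]<.031)&(abs(P[...,0]-c[0])<.13)&(abs(P[...,1]-c[1])<.10)
  m=cv2.morphologyEx(m.astype(np.uint8),2,np.ones((2,2)))>0
  return rect(P[m][:,:2]),m.sum()
for n in('top','scene'):
  D=np.load(f'pics/{n}0.npz')['d'];P=pts(n,D)
  print(n,rim(P,D,(.434,.252)),rim(P,D,(.414,-.279)))
P=wpts(d,T,K);print('wrist',rim(P,d,(.434,.252)))
go(.434,.252,.14-OFF,-3.6)"
```

```text
top ((array([427.4, 123.6]), array([400. , 224.5]), 83.3), np.int64(863)) ((array([ 372.5, -232. ]), array([269.1, 192.4]), -76.4), np.int64(600))
scene ((array([ 577.7, -107.7]), array([968.3, 226.1]), -69.0), np.int64(610)) ((array([ 559.4, -394.6]), array([622. , 171.2]), -38.1), np.int64(678))
wrist ((array([488.6, 270.7]), array([264.7, 119.6]), -44.5), np.int64(6055))
go [ 0.0129 -0.1362 -0.0117] roll 0.001 from [0.4256 0.1979 0.0942] -3.4
```

View pics/w5.png

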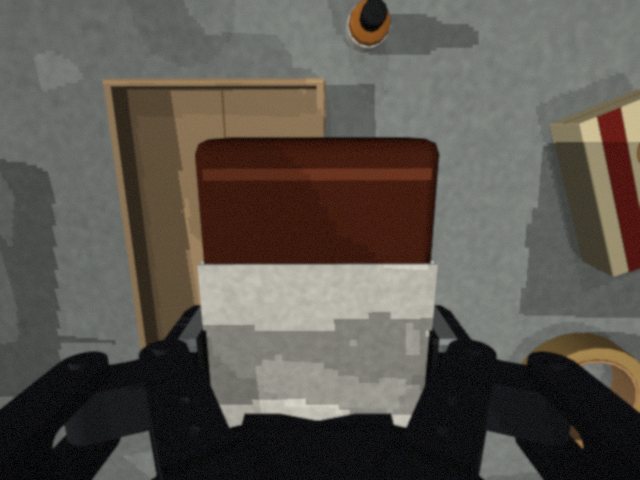

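The date pack is held level. The tray's far corners are at (105,80) and (324,80), and its left edge runs to (143,350).

```bash
python3 -c "
from h import *
p,d,T,K=wrist()
a,b,c=wray([(105,80),(324,80),(139,335)],.025,T,K)
print(a,b,c,np.linalg.norm(a-b))
ex=a-c;ex/=np.linalg.norm(ex);mid=(a+b)/2;print('centre',mid-ex*.095,'heading',np.degrees(np.arctan2(ex[1],ex[0])), np.degrees(np.arctan2(*(a-b)[[0,1]])))
# pack corners on its top
z=tool()[1][2]+OFF-.0+.036
R,t=tool();L=(wpts(d,T,K)-t)@R;print('pack top z',wpts(d,T,K)[220:250,280:360,2].mean())
zz=wpts(d,T,K)[220:250,280:360,2].mean();q=wray([(197,145),(437,145)],zz-.003,T,K);print(q,(q.mean(0)-t)@R)
"
```

```text
[0.52700259 0.31781964 0.025     ] [0.51936624 0.18933587 0.025     ] [0.35975889 0.32856069 0.025     ] 0.12871050822562294
centre [0.42837974 0.25966648 0.025     ] heading -3.674713383192589 3.4013381007282297
pack top z 0.16878675716384828
[[0.49058783 0.22635108 0.16578676]
 [0.48686198 0.16316245 0.16578676]] [ 0.06089348 -0.0033325  -0.071936  ]
```

```bash
python3 -c "
from h import *
go(.433,.259,-.0335,-3.6)"
```

```text
go [ 0.007  -0.1605  0.3193] roll 0.0019 from [0.4273 0.195  0.0942] -3.3
```

Request:
drive_tool(
  plan=[
    [[0.003,-0.08,0,0],[0.003,-0.166,0,0],[0.003,-0.166,0.04,0],[0.003,-0.166,0.1,0],[0.003,-0.166,0.16,0],[0.003,-0.166,0.2,0],[0.003,-0.166,0.2,0],[0.003,-0.166,0.2,0],[0.003,-0.166,0.2,0]],
  ],
  jaw=1,
)

```text
time_s: 7.2
eef_pos: [0.4381, 0.2567, 0.0167]
eef_rot: [0.0, 0.999, -0.032, -0.0]
wrist_force: [0.4, 0.5, -4.0]
opening: 0.762
grasp_force: 70.0
```

```bash
python3 -c "
from h import *
go(.433,.259,-.034,-3.6)"
```

```text
go [-0.0131 -0.0049  0.1268] roll -0.0002 from [0.4381 0.2567 0.0167] -3.6
```

Request:
drive_tool(
  plan=[
    [[-0.013,-0.005,0.04,0],[-0.013,-0.005,0.08,0],[-0.013,-0.005,0.11,0],[-0.013,-0.005,0.125,0],[-0.013,-0.005,0.127,0],[-0.013,-0.005,0.127,0],[-0.013,-0.005,0.127,0]],
  ],
  jaw=1,
)

```text
time_s: 7.78
eef_pos: [0.4337, 0.2596, -0.0334]
eef_rot: [-0.0, 1.0, -0.031, 0.001]
wrist_force: [1.0, 0.3, -4.8]
opening: 0.764
grasp_force: 70.2
```

Request:
drive_tool(
  plan=[
    [[0,0,0,0],[0,0,0,0],[0,0,0,0],[0,0,0,0],[0,0,0,0]],
  ],
  jaw=0.12,
)

```text
time_s: 8.2
eef_pos: [0.4333, 0.2595, -0.0338]
eef_rot: [-0.0, 1.0, -0.031, 0.0]
wrist_force: [0.5, -0.2, -0.5]
opening: 0.881
grasp_force: 0.0
```

Request:
drive_tool(
  plan=[
    [[0,0,-0.04,0],[0,0,-0.12,0],[0,0,-0.2,0],[0,0,-0.3,0],[0,0,-0.38,0],[0,0,-0.45,0],[0,0,-0.45,0],[0,0,-0.45,0]],
  ],
  jaw=0.12,
)

```text
time_s: 8.87
eef_pos: [0.4343, 0.2599, 0.148]
eef_rot: [-0.001, 1.0, -0.031, 0.002]
wrist_force: [-0.2, -0.3, -0.5]
opening: 0.883
grasp_force: 0.0
```

```bash
python3 -c "
from h import *
p,d,T,K=wrist('w6')
print('date',wfind(d,T,K,(.43,.26),.04))
p,d=ctrl.camera('top');P=pts('top',d)
print(comp('top',d,(170,298),.04)[1].sum(),rect(ray('top',comp('top',d,(170,298),.04)[0],.04)[:,:2]))
go(.4503,-.0095,.14,18.6)"
```

```text
date ((array([433.8, 260.1]), array([128.,  67.]), -3.4), 'z', np.float64(0.0398), 'px', 318, 217)
1788 (array([433.6, 261.1]), array([129.4,  69.9]), -3.4)
go [0.0877 0.6674 0.0126] roll -0.1234 from [0.4321 0.2592 0.1449] -3.6
```

The date pack is down, with its top at 0.040, at (433.8, 260.1) and heading -3.4°. Next is the biscuit box.

Request:
drive_tool(
  plan=[
    [[0.01,0.09,0,-0.02],[0.02,0.18,0,-0.04],[0.03,0.27,0,-0.06],[0.045,0.36,0,-0.08],[0.06,0.45,0,-0.1],[0.07,0.54,0,-0.1234],[0.08,0.62,0,-0.1234],[0.086,0.665,0,-0.1234],[0.086,0.665,0,-0.1234],[0.086,0.665,0,-0.1234],[0.086,0.665,0,-0.1234]],
  ],
  jaw=0,
)

```text
time_s: 9.88
eef_pos: [0.4494, -0.0075, 0.1445]
eef_rot: [-0.001, 0.987, 0.162, -0.001]
wrist_force: [-1.2, 0.6, -0.0]
opening: 0.997
grasp_force: 0.0
```

```bash
python3 -c "
from h import *
p,d,T,K=wrist('w7')
print('biscuit',wfind(d,T,K,(.45,-.01),.032))
go(.4503,-.0095,-.039,18.6)"
```

```text
biscuit ((array([449. ,  -9.8]), array([104.4,  57.8]), 18.6), 'z', np.float64(0.0317), 'px', 321, 217)
go [4.000e-04 6.800e-03 4.596e-01] roll 0.0003 from [ 0.4496 -0.0072  0.1448] 18.7
```

Request:
drive_tool(
  plan=[
    [[-0.003,0.006,0.08,0],[-0.003,0.006,0.17,0],[-0.003,0.006,0.26,0],[-0.003,0.006,0.34,0],[-0.003,0.006,0.4,0],[-0.003,0.006,0.44,0],[-0.003,0.006,0.46,0],[-0.003,0.006,0.46,0],[-0.003,0.006,0.46,0]],
  ],
  jaw=0,
)

```text
time_s: 10.68
eef_pos: [0.4501, -0.0102, -0.038]
eef_rot: [-0.0, 0.987, 0.162, -0.0]
wrist_force: [-0.5, 0.7, 0.4]
opening: 0.996
grasp_force: 0.0
```

Request:
drive_tool(
  plan=[
    [[0,0,0,0],[0,0,0,0],[0,0,0,0],[0,0,0,0],[0,0,0,0],[0,0,0,0],[0,0,0,0]],
  ],
  jaw=1,
)

```text
time_s: 11.27
eef_pos: [0.4515, -0.0111, -0.0367]
eef_rot: [0.0, 0.987, 0.162, 0.001]
wrist_force: [-1.7, 2.0, 6.7]
opening: 0.665
grasp_force: 64.7
```

Request:
drive_tool(
  plan=[
    [[0,0,-0.03,0],[0,0,-0.1,0],[0,0,-0.18,0],[0,0,-0.25,0],[0,0,-0.32,0],[0,0,-0.35,0],[0,0,-0.35,0],[0,0,-0.35,0]],
  ],
  jaw=1,
)

```text
time_s: 11.93
eef_pos: [0.4504, -0.0111, 0.1024]
eef_rot: [0.0, 0.987, 0.162, 0.001]
wrist_force: [-0.2, -0.2, -3.3]
opening: 0.67
grasp_force: 65.4
```

```bash
python3 -c "
from h import *
p,d,T,K=wrist('w8')
P=wpts(d,T,K);t=tool()[1]
print('box top z',np.median(P[215:245,290:345,2]),t)
m=(abs(P[...,2]-np.median(P[215:245,290:345,2]))<.006)
R,_=tool();L=(P-t)@R;k=m&(abs(L[...,1])<.02);print('front end x',np.percentile(L[k][:,0],99.5))
go(.4338,.2601,.09,-3.4)"
```

```text
box top z 0.17071452275066393 [ 0.44937442 -0.01076997  0.1011936 ]
front end x 0.05164366171641275
go [ 0.1791 -0.6542  0.0281] roll 0.1222 from [ 0.4494 -0.0108  0.1012] 18.6
```

Request:
drive_tool(
  plan=[
    [[0.015,-0.06,0,0.01],[0.04,-0.15,0,0.03],[0.065,-0.24,0,0.05],[0.09,-0.33,0,0.07],[0.115,-0.42,0,0.09],[0.14,-0.51,0,0.11],[0.165,-0.6,0,0.1222],[0.18,-0.654,0,0.1222],[0.18,-0.654,0,0.1222],[0.18,-0.654,0.05,0.1222],[0.18,-0.654,0.1,0.1222],[0.18,-0.654,0.14,0.1222]],
  ],
  jaw=1,
)

```text
time_s: 12.98
eef_pos: [0.4328, 0.2591, 0.0428]
eef_rot: [0.001, 1.0, -0.029, -0.002]
wrist_force: [-0.7, -0.2, -2.7]
opening: 0.673
grasp_force: 65.7
```

Request:
drive_tool(
  plan=[
    [[0,0,0,0],[0,0,0,0],[0,0,0,0]],
  ],
  jaw=1,
)

```text
time_s: 13.23
eef_pos: [0.4348, 0.2596, 0.0457]
eef_rot: [0.0, 1.0, -0.03, -0.0]
wrist_force: [0.5, -0.0, -2.1]
opening: 0.668
grasp_force: 65.5
```

```bash
python3 -c "
from h import *
go(.4345,.260,.003,-3.4)"
```

```text
go [-0.0008 -0.001   0.1068] roll -0.0001 from [0.4348 0.2596 0.0457] -3.4
```

Request:
drive_tool(
  plan=[
    [[0,0,0.04,0],[0,0,0.075,0],[0,0,0.095,0],[0,0,0.107,0],[0,0,0.107,0],[0,0,0.107,0]],
  ],
  jaw=1,
)

```text
time_s: 13.73
eef_pos: [0.4357, 0.2602, 0.0039]
eef_rot: [-0.0, 1.0, -0.03, 0.001]
wrist_force: [-0.4, -0.0, -2.9]
opening: 0.667
grasp_force: 65.7
```

Request:
drive_tool(
  plan=[
    [[0,0,0,0],[0,0,0,0],[0,0,0,0],[0,0,0,0],[0,0,0,0]],
  ],
  jaw=0.15,
)

```text
time_s: 14.15
eef_pos: [0.435, 0.2601, 0.0032]
eef_rot: [-0.0, 1.0, -0.03, 0.0]
wrist_force: [-0.3, 0.8, 0.3]
opening: 0.85
grasp_force: 0.0
```

Request:
drive_tool(
  plan=[
    [[0,0,-0.04,0],[0,0,-0.12,0],[0,0,-0.2,0],[0,0,-0.3,0],[0,0,-0.36,0],[0,0,-0.36,0],[0,0,-0.36,0],[0,0,-0.36,0]],
  ],
  jaw=0.12,
)

```text
time_s: 14.82
eef_pos: [0.4342, 0.2598, 0.1462]
eef_rot: [0.0, 1.0, -0.03, -0.001]
wrist_force: [-0.1, -0.2, -0.4]
opening: 0.878
grasp_force: 0.0
```

```bash
python3 -c "
from h import *
p,d,T,K=wrist('w9')
print('biscuit',wfind(d,T,K,(.434,.26),.072))
print('date',wfind(d,T,K,(.434,.26),.04))
go(.651,-.095,.145,15.2)"
```

```text
biscuit ((array([433.7, 260.8]), array([104.5,  57.7]), -3.3), 'z', np.float64(0.0717), 'px', 316, 228)
date ((array([447.8, 258.7]), array([99.7, 66.1]), -3.3), 'z', np.float64(0.0394), 'px', 323, 151)
go [5.947e-01 8.528e-01 6.000e-04] roll -0.1033 from [0.4337 0.2596 0.1455] -3.4
```

The biscuit box sits centred on the date pack, with its top at 0.0717. Next is the tea box.

Request:
drive_tool(
  plan=[
    [[0.05,0.075,0,-0.01],[0.11,0.16,0,-0.03],[0.17,0.245,0,-0.05],[0.23,0.33,0,-0.07],[0.29,0.415,0,-0.09],[0.35,0.5,0,-0.1033],[0.41,0.585,0,-0.1033],[0.47,0.67,0,-0.1033],[0.53,0.755,0,-0.1033],[0.58,0.83,0,-0.1033],[0.595,0.852,0,-0.1033],[0.595,0.852,0,-0.1033]],
  ],
  jaw=0,
)

```text
time_s: 15.87
eef_pos: [0.652, -0.0972, 0.1442]
eef_rot: [-0.001, 0.991, 0.13, -0.002]
wrist_force: [-0.7, 0.7, 0.2]
opening: 1.0
grasp_force: 0.0
```

Request:
drive_tool(
  plan=[
    [[0,0,0,0],[0,0,0,0],[0,0,0,0]],
  ],
  jaw=0,
)

```text
time_s: 16.12
eef_pos: [0.6513, -0.0924, 0.1464]
eef_rot: [-0.0, 0.991, 0.133, -0.001]
wrist_force: [0.2, 0.1, 1.1]
opening: 1.001
grasp_force: 0.0
```

```bash
python3 -c "
from h import *
p,d,T,K=wrist('w10')
r=wfind(d,T,K,(.651,-.095),.028);print('tea',r, p[r[4]-30:r[4]+30:20,r[3]].tolist())
go(*r[0][0]/1000,-.040,r[0][2])"
```

```text
Traceback (most recent call last):
IndexError: only integers, slices (`:`), ellipsis (`...`), numpy.newaxis (`None`) and integer or boolean arrays are valid indices
```

```bash
python3 -c "
from h import *
p,d,T,K=wrist('w10')
r=wfind(d,T,K,(.651,-.095),.028);print('tea',r)
go(*r[0][0]/1000,-.040,r[0][2])"
```

```text
tea ((array([651.7, -94.6]), array([74.6, 50. ]), 15.4), 'z', np.float64(0.0278), 'px', 321, 217)
go [-0.0014  0.0047  0.4676] roll -0.0005 from [ 0.6518 -0.0927  0.147 ] 15.3
```

Request:
drive_tool(
  plan=[
    [[0,0.004,0.08,0],[0,0.004,0.17,0],[0,0.004,0.26,0],[0,0.004,0.34,0],[0,0.004,0.41,0],[0,0.004,0.45,0],[0,0.004,0.467,0],[0,0.004,0.467,0],[0,0.004,0.467,0]],
  ],
  jaw=0,
)

```text
time_s: 16.97
eef_pos: [0.6533, -0.0955, -0.0389]
eef_rot: [0.0, 0.991, 0.133, 0.0]
wrist_force: [0.7, 0.8, 0.6]
opening: 1.002
grasp_force: 0.0
```

Request:
drive_tool(
  plan=[
    [[0,0,0,0],[0,0,0,0],[0,0,0,0],[0,0,0,0],[0,0,0,0],[0,0,0,0],[0,0,0,0]],
  ],
  jaw=1,
)

```text
time_s: 17.55
eef_pos: [0.6541, -0.0963, -0.0379]
eef_rot: [0.001, 0.991, 0.132, 0.001]
wrist_force: [-0.9, 0.7, 6.2]
opening: 0.573
grasp_force: 63.8
```

Request:
drive_tool(
  plan=[
    [[0,0,-0.03,0],[0,0,-0.1,0],[0,0,-0.18,0],[0,0,-0.26,0],[0,0,-0.34,0],[0,0,-0.4,0],[0,0,-0.4,0],[0,0,-0.4,0]],
  ],
  jaw=1,
)

```text
time_s: 18.22
eef_pos: [0.6539, -0.0963, 0.123]
eef_rot: [0.001, 0.991, 0.132, 0.002]
wrist_force: [-0.9, 0.5, -1.2]
opening: 0.576
grasp_force: 62.9
```

```bash
cat >> h.py <<'E'
def held(w=.02):
    p,d,T,K=wrist();P=wpts(d,T,K);R,t=tool();z=np.median(P[220:245,300:335,2]);L=(P-t)@R
    k=(abs(P[...,2]-z)<.005)&(abs(L[...,1])<w)&(L[...,0]>-.02)
    print('held top z',z.round(4),'at',t.round(4),'diff',(z-t[2]).round(4),'front x',np.percentile(L[k][:,0],99.5).round(4))
E
python3 -c "
from h import *
held();o=ctrl.get_obs();print(o['opening'],o['grasp_force'])
go(.4337,.2606,.10,-3.3)"
```

```text
held top z 0.179 at [ 0.6525 -0.0958  0.1207] diff 0.0583 front x 0.0366
0.5770352876911146 62.92093276977539
go [-0.2942 -1.0033  0.0512] roll 0.1028 from [ 0.6525 -0.0958  0.1207] 15.2
```

```bash
python3 -c "
from h import *
p,d,T,K=wrist('w11')
P=wpts(d,T,K);R,t=tool();L=(P-t)@R*1000
for v in range(180,340,12): print(v,[L[v,u].round(0).astype(int).tolist() for u in (270,318,366)])"
```

```text
180 [[31, -36, 119], [31, 0, 120], [31, 37, 119]]
192 [[22, -37, 120], [22, 0, 120], [22, 37, 121]]
204 [[13, -37, 119], [13, 0, 118], [13, 37, 119]]
216 [[3, -37, 120], [3, 0, 120], [3, 38, 119]]
228 [[36, -16, -51], [36, 0, -52], [36, 16, -53]]
240 [[35, -15, -66], [36, 0, -66], [36, 14, -66]]
252 [[32, -15, -67], [32, 0, -67], [32, 14, -66]]
264 [[28, -15, -68], [28, 0, -67], [28, 14, -66]]
276 [[24, -15, -68], [24, 0, -66], [25, 14, -68]]
288 [[20, -15, -67], [20, 0, -66], [21, 14, -68]]
300 [[16, -15, -67], [17, 0, -68], [17, 15, -68]]
312 [[12, -15, -68], [12, 0, -67], [12, 15, -68]]
324 [[8, -16, -67], [8, 0, -68], [8, 15, -67]]
336 [[4, -16, -68], [4, 0, -67], [4, 15, -68]]
```

View pics/w11.png

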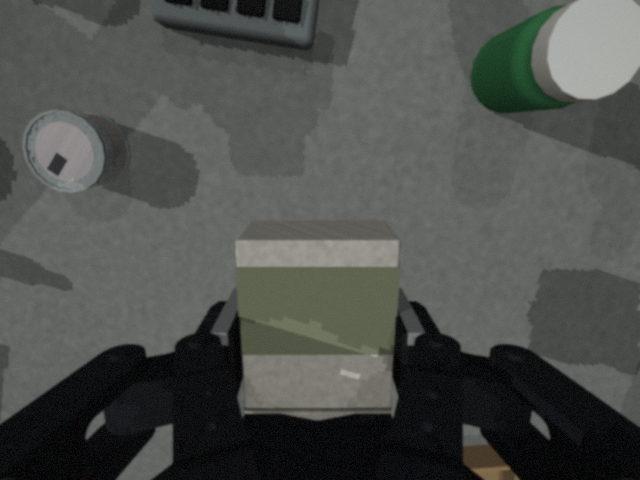

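The tea box is held level at (318,320), with its top 67 mm above the reported TCP. The earlier reading caught its front face.

Request:
drive_tool(
  plan=[
    [[-0.02,-0.07,0,0.01],[-0.045,-0.16,0,0.03],[-0.07,-0.25,0,0.05],[-0.1,-0.34,0,0.07],[-0.125,-0.43,0,0.09],[-0.15,-0.52,0,0.1028],[-0.18,-0.61,0,0.1028],[-0.205,-0.7,0,0.1028],[-0.23,-0.79,0,0.1028],[-0.26,-0.88,0,0.1028],[-0.285,-0.96,0,0.1028],[-0.293,-1.0,0,0.1028]],
  ],
  jaw=1,
)

```text
time_s: 19.32
eef_pos: [0.4302, 0.2615, 0.118]
eef_rot: [0.0, 1.0, -0.028, -0.003]
wrist_force: [0.3, 0.2, -0.7]
opening: 0.575
grasp_force: 62.9
```

Request:
drive_tool(
  plan=[
    [[0,0,0,0],[0,0,0.03,0],[0,0,0.07,0],[0,0,0.11,0],[0,0,0.11,0],[0,0,0.11,0]],
  ],
  jaw=1,
)

```text
time_s: 19.82
eef_pos: [0.4333, 0.2582, 0.0745]
eef_rot: [0.001, 1.0, -0.029, -0.002]
wrist_force: [0.4, -0.2, -0.5]
opening: 0.574
grasp_force: 62.9
```

```bash
python3 -c "
from h import *
go(.435,.2603,.0335,-3.3)"
```

```text
go [ 0.0044 -0.0056  0.1024] roll -0.0002 from [0.4333 0.2582 0.0745] -3.3
```

Request:
drive_tool(
  plan=[
    [[0.003,-0.005,0.04,0],[0.003,-0.005,0.075,0],[0.003,-0.005,0.095,0],[0.003,-0.005,0.102,0],[0.003,-0.005,0.102,0],[0.003,-0.005,0.102,0]],
  ],
  jaw=1,
)

```text
time_s: 20.32
eef_pos: [0.4365, 0.2613, 0.036]
eef_rot: [-0.0, 1.0, -0.029, 0.0]
wrist_force: [0.9, -0.5, -1.0]
opening: 0.573
grasp_force: 62.9
```

Request:
drive_tool(
  plan=[
    [[0,0,0,0],[0,0,0,0],[0,0,0,0],[0,0,0,0],[0,0,0,0]],
  ],
  jaw=0.2,
)

```text
time_s: 20.73
eef_pos: [0.4362, 0.2614, 0.0357]
eef_rot: [-0.0, 1.0, -0.029, 0.0]
wrist_force: [0.5, -0.2, 0.2]
opening: 0.797
grasp_force: 0.0
```

Request:
drive_tool(
  plan=[
    [[0,0,-0.04,0],[0,0,-0.12,0],[0,0,-0.2,0],[0,0,-0.28,0],[0,0,-0.32,0],[0,0,-0.32,0],[0,0,-0.32,0]],
  ],
  jaw=0.1,
)

```text
time_s: 21.32
eef_pos: [0.4366, 0.2616, 0.1643]
eef_rot: [-0.0, 1.0, -0.029, 0.001]
wrist_force: [-0.2, 0.0, -0.3]
opening: 0.903
grasp_force: 0.0
```

```bash
python3 -c "
from h import *
p,d,T,K=wrist('w12')
print('tea',wfind(d,T,K,(.434,.26),.100))
print('biscuit',wfind(d,T,K,(.434,.26),.072))
go(.600,.278,.16)"
```

```text
tea ((array([434.5, 262.2]), array([75.4, 50. ]), -3.2), 'z', np.float64(0.0997), 'px', 317, 237)
biscuit ((array([433.7, 260.8]), array([104.9,  57.7]), -3.3), 'z', np.float64(0.0716), 'px', 325, 192)
go [ 0.4079 -0.0655  0.0071] roll 0 from [0.4356 0.2612 0.1629] -3.3
```

The flat-pack pile is done: the tea box is within 2 mm of the biscuit box's centre, with its top at 0.0997. The large tin is next.

Request:
drive_tool(
  plan=[
    [[0.1,-0.02,0,0],[0.2,-0.035,0,0],[0.3,-0.05,0,0],[0.4,-0.065,0,0],[0.408,-0.065,0,0],[0.408,-0.065,0,0],[0.408,-0.065,0,0],[0.408,-0.065,0,0]],
  ],
  jaw=0,
)

```text
time_s: 22.03
eef_pos: [0.5986, 0.2779, 0.1622]
eef_rot: [0.0, 1.0, -0.029, -0.001]
wrist_force: [-0.4, 0.6, 0.0]
opening: 1.004
grasp_force: 0.0
```

```bash
python3 -c "
from h import *
p,d,T,K=wrist('w13')
r=wfind(d,T,K,(.636,.278),.080);print('tin',r)
go(*r[0][0]/1000,.03-OFF)"
```

```text
tin ((array([634.6, 277.6]), array([65.7, 65.3]), 86.8), 'z', np.float64(0.0784), 'px', 315, 175)
go [ 0.09   -0.0041  0.4349] roll 0 from [0.5988 0.278  0.163 ] -3.3
```

Request:
drive_tool(
  plan=[
    [[0.045,-0.003,0,0],[0.09,-0.003,0,0],[0.09,-0.003,0.02,0],[0.09,-0.003,0.1,0],[0.09,-0.003,0.18,0],[0.09,-0.003,0.26,0],[0.09,-0.003,0.34,0],[0.09,-0.003,0.4,0],[0.09,-0.003,0.432,0],[0.09,-0.003,0.432,0],[0.09,-0.003,0.432,0]],
  ],
  jaw=0,
)

```text
time_s: 23.0
eef_pos: [0.6358, 0.2773, -0.009]
eef_rot: [0.0, 1.0, -0.029, -0.0]
wrist_force: [-0.6, 0.6, 0.8]
opening: 1.001
grasp_force: 0.0
```

Request:
drive_tool(
  plan=[
    [[0,0,0,0],[0,0,0,0],[0,0,0,0],[0,0,0,0],[0,0,0,0],[0,0,0,0],[0,0,0,0]],
  ],
  jaw=1,
)

```text
time_s: 23.58
eef_pos: [0.6386, 0.2776, -0.0061]
eef_rot: [-0.001, 1.0, -0.029, 0.002]
wrist_force: [-0.6, -0.6, 7.5]
opening: 0.76
grasp_force: 67.3
```

Request:
drive_tool(
  plan=[
    [[0,0,-0.03,0],[0,0,-0.1,0],[0,0,-0.18,0],[0,0,-0.26,0],[0,0,-0.3,0],[0,0,-0.3,0],[0,0,-0.3,0]],
  ],
  jaw=1,
)

```text
time_s: 24.17
eef_pos: [0.637, 0.2772, 0.1121]
eef_rot: [-0.0, 1.0, -0.029, 0.001]
wrist_force: [-1.0, -0.7, -3.7]
opening: 0.759
grasp_force: 67.6
```

```bash
python3 -c "
from h import *
o=ctrl.get_obs();print(o['opening'],o['grasp_force'])
p,d,T,K=wrist();P=wpts(d,T,K);R,t=tool();L=(P-t)@R
for v in range(200,330,15): print(v,(L[v,318]*1000).round())
go(.414,-.281,.11)"
```

```text
0.7589388926324714 67.61828184127808
200 [ 18.  -1. 109.]
215 [  6.  -1. 111.]
230 [ 30.  -1. -32.]
245 [ 30.  -1. -54.]
260 [ 30.  -1. -68.]
275 [ 30.  -1. -80.]
290 [ 27.  -1. -86.]
305 [ 24.  -1. -87.]
320 [ 20.  -1. -87.]
go [-4.7280e-01  1.4241e+00  7.0000e-04] roll 0 from [0.6356 0.2768 0.1099] -3.3
```

Request:
drive_tool(
  plan=[
    [[-0.02,0.06,0,0],[-0.05,0.15,0,0],[-0.08,0.24,0,0],[-0.11,0.33,0,0],[-0.14,0.42,0,0],[-0.17,0.51,0,0],[-0.2,0.6,0,0],[-0.23,0.69,0,0],[-0.26,0.78,0,0],[-0.285,0.86,0,0],[-0.31,0.94,0,0],[-0.33,1.0,0,0]],
  ],
  jaw=1,
)

```text
time_s: 25.22
eef_pos: [0.4787, -0.1161, 0.1083]
eef_rot: [-0.001, 1.0, -0.029, -0.002]
wrist_force: [0.8, -0.7, -3.4]
opening: 0.76
grasp_force: 68.1
```

Request:
drive_tool(
  plan=[
    [[-0.03,0.09,0,0],[-0.06,0.18,0,0],[-0.09,0.27,0,0],[-0.115,0.35,0,0],[-0.135,0.41,0,0],[-0.14,0.424,0,0],[-0.14,0.424,0,0],[-0.14,0.424,0,0],[-0.14,0.424,0,0]],
  ],
  jaw=1,
)

```text
time_s: 25.97
eef_pos: [0.4156, -0.279, 0.1094]
eef_rot: [-0.001, 1.0, -0.028, -0.001]
wrist_force: [-0.9, -0.2, -3.7]
opening: 0.76
grasp_force: 68.2
```

```bash
python3 -c "
from h import *
p,d,T,K=wrist('w14')
go(.417,-.281,-.0015)"
```

```text
go [0.0033 0.0052 0.2781] roll 0 from [ 0.4159 -0.279   0.1097] -3.2
```

View pics/w14.png

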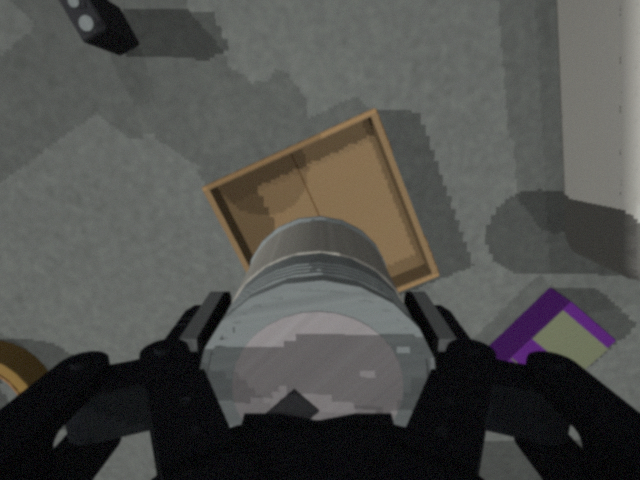

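The tin is held upright. The square tray's corners are at (205,188), (375,110) and (437,272).

```bash
python3 -c "
from h import *
p,d,T,K=wrist()
q=wray([(205,188),(375,110),(437,272)],.025,T,K);print(q,np.linalg.norm(q[0]-q[1]),np.linalg.norm(q[1]-q[2]));c=(q[0]+q[2])/2;print(c)
go(c[0]+.003,c[1],-.0015)"
```

```text
[[ 0.44879195 -0.20448911  0.025     ]
 [ 0.49234957 -0.31926408  0.025     ]
 [ 0.38011166 -0.36156337  0.025     ]] 0.12276220898688041 0.11994406060629173
[ 0.4144518  -0.28302624  0.025     ]
go [0.0039 0.0096 0.2789] roll 0 from [ 0.4162 -0.2792  0.1101] -3.2
```

Request:
drive_tool(
  plan=[
    [[0.003,0.009,0.03,0],[0.003,0.009,0.1,0],[0.003,0.009,0.17,0],[0.003,0.009,0.22,0],[0.003,0.009,0.255,0],[0.003,0.009,0.27,0],[0.003,0.009,0.277,0],[0.003,0.009,0.277,0],[0.003,0.009,0.277,0]],
  ],
  jaw=1,
)

```text
time_s: 26.82
eef_pos: [0.4176, -0.285, 0.0005]
eef_rot: [0.001, 1.0, -0.029, 0.001]
wrist_force: [-0.3, -0.7, -3.4]
opening: 0.759
grasp_force: 68.2
```

Request:
drive_tool(
  plan=[
    [[0,0,0.002,0],[0,0,0.002,0],[0,0,0.002,0],[0,0,0.002,0],[0,0,0.002,0],[0,0,0.002,0]],
  ],
  jaw=0,
)

```text
time_s: 27.32
eef_pos: [0.4171, -0.2847, -0.0007]
eef_rot: [0.0, 1.0, -0.029, 0.0]
wrist_force: [-0.5, -1.1, 0.2]
opening: 1.005
grasp_force: 0.0
```

Request:
drive_tool(
  plan=[
    [[0,0,-0.04,0],[0,0,-0.12,0],[0,0,-0.2,0],[0,0,-0.3,0],[0,0,-0.38,0],[0,0,-0.42,0],[0,0,-0.42,0],[0,0,-0.42,0]],
  ],
  jaw=0,
)

```text
time_s: 27.98
eef_pos: [0.4174, -0.285, 0.1679]
eef_rot: [0.001, 1.0, -0.029, 0.001]
wrist_force: [-0.3, -0.3, -0.1]
opening: 0.997
grasp_force: 0.0
```

```bash
python3 -c "
from h import *
p,d,T,K=wrist('w15')
print('tin',wfind(d,T,K,(.414,-.282),.084))
go(.64,.079,.15)"
```

```text
tin ((array([ 414.3, -284.6]), array([65.7, 65.6]), -29.8), 'z', np.float64(0.0824), 'px', 317, 232)
go [ 0.5053 -0.9385  0.0411] roll 0 from [ 0.4166 -0.2841  0.1664] -3.3
```

The large tin stands at (414.3, -284.6), inside the tray. Next is the small tin.

Request:
drive_tool(
  plan=[
    [[0.045,-0.085,0,0],[0.09,-0.17,0,0],[0.135,-0.255,0,0],[0.18,-0.34,0,0],[0.225,-0.425,0,0],[0.27,-0.51,0,0],[0.32,-0.595,0,0],[0.365,-0.68,0,0],[0.41,-0.765,0,0],[0.455,-0.85,0,0],[0.5,-0.93,0,0],[0.505,-0.938,0,0]],
  ],
  jaw=0,
)

```text
time_s: 29.03
eef_pos: [0.6407, 0.0839, 0.1639]
eef_rot: [-0.001, 1.0, -0.027, -0.002]
wrist_force: [-0.7, -0.9, 0.4]
opening: 1.003
grasp_force: 0.0
```

Request:
drive_tool(
  plan=[
    [[0,0,0,0],[0,0,0,0],[0,0,0,0],[0,0,0,0]],
  ],
  jaw=0,
)

```text
time_s: 29.37
eef_pos: [0.6394, 0.0771, 0.1663]
eef_rot: [0.0, 1.0, -0.03, -0.001]
wrist_force: [0.6, 0.4, 0.0]
opening: 1.001
grasp_force: 0.0
```

```bash
python3 -c "
from h import *
p,d,T,K=wrist('w16')
r=wfind(d,T,K,(.66,.079),.038);print('tin',r)
go(*r[0][0]/1000,.001-OFF)"
```

```text
tin ((array([659.8,  78.3]), array([53. , 52.1]), -4.7), 'z', np.float64(0.0365), 'px', 314, 189)
go [ 0.0504 -0.006   0.5168] roll 0 from [0.6397 0.0771 0.1667] -3.4
```

Request:
drive_tool(
  plan=[
    [[0.05,-0.004,0,0],[0.05,-0.004,0.05,0],[0.05,-0.004,0.14,0],[0.05,-0.004,0.23,0],[0.05,-0.004,0.32,0],[0.05,-0.004,0.4,0],[0.05,-0.004,0.46,0],[0.05,-0.004,0.5,0],[0.05,-0.004,0.51,0],[0.05,-0.004,0.51,0],[0.05,-0.004,0.51,0]],
  ],
  jaw=0,
)

```text
time_s: 30.33
eef_pos: [0.6616, 0.0785, -0.0354]
eef_rot: [0.0, 1.0, -0.029, 0.001]
wrist_force: [-0.2, 0.8, -0.1]
opening: 1.0
grasp_force: 0.0
```

Request:
drive_tool(
  plan=[
    [[0,0,0,0],[0,0,0,0],[0,0,0,0],[0,0,0,0],[0,0,0,0],[0,0,0,0],[0,0,0,0]],
  ],
  jaw=1,
)

```text
time_s: 30.92
eef_pos: [0.6619, 0.0789, -0.0349]
eef_rot: [0.0, 1.0, -0.029, 0.002]
wrist_force: [-0.5, 0.0, 6.7]
opening: 0.609
grasp_force: 62.8
```

Request:
drive_tool(
  plan=[
    [[0,0,-0.03,0],[0,0,-0.1,0],[0,0,-0.18,0],[0,0,-0.26,0],[0,0,-0.35,0],[0,0,-0.42,0],[0,0,-0.42,0],[0,0,-0.42,0]],
  ],
  jaw=1,
)

```text
time_s: 31.58
eef_pos: [0.6619, 0.079, 0.1346]
eef_rot: [0.0, 1.0, -0.029, 0.003]
wrist_force: [-0.7, -0.3, -1.2]
opening: 0.606
grasp_force: 62.8
```

```bash
python3 -c "
from h import *
o=ctrl.get_obs();print(o['opening'],o['grasp_force'])
p,d,T,K=wrist();P=wpts(d,T,K);R,t=tool();L=(P-t)@R
for v in range(215,345,12): print(v,(L[v,318]*1000).round())
go(.4143,-.2846,.13)"
```

```text
0.6057367280946498 62.77333974838257
215 [  2.  -0. 132.]
227 [ -8.  -0. 133.]
239 [-18.  -0. 132.]
251 [ 25.  -1. -44.]
263 [ 26.  -1. -58.]
275 [ 26.  -1. -69.]
287 [ 23.  -1. -72.]
299 [ 20.  -1. -74.]
311 [ 15.  -1. -73.]
323 [ 12.  -1. -74.]
335 [  8.  -1. -74.]
go [-0.5619  0.9428  0.0044] roll 0 from [0.6603 0.079  0.132 ] -3.3
```

Request:
drive_tool(
  plan=[
    [[-0.04,0.07,0,0],[-0.09,0.155,0,0],[-0.14,0.24,0,0],[-0.19,0.325,0,0],[-0.245,0.41,0,0],[-0.295,0.495,0,0],[-0.345,0.58,0,0],[-0.395,0.665,0,0],[-0.45,0.75,0,0],[-0.5,0.835,0,0],[-0.55,0.92,0,0],[-0.56,0.943,0,0]],
  ],
  jaw=1,
)

```text
time_s: 32.63
eef_pos: [0.411, -0.2876, 0.1294]
eef_rot: [-0.0, 1.0, -0.031, -0.002]
wrist_force: [-0.3, -0.1, -1.2]
opening: 0.61
grasp_force: 63.0
```

Request:
drive_tool(
  plan=[
    [[0,0,0,0],[0,0,0.03,0],[0,0,0.07,0],[0,0,0.1,0],[0,0,0.1,0],[0,0,0.1,0],[0,0,0.1,0]],
  ],
  jaw=1,
)

```text
time_s: 33.22
eef_pos: [0.4153, -0.284, 0.0911]
eef_rot: [-0.0, 1.0, -0.028, -0.0]
wrist_force: [0.3, 0.5, -0.5]
opening: 0.604
grasp_force: 63.0
```

```bash
python3 -c "
from h import *
go(.415,-.2846,.0495)"
```

```text
go [-0.0007  0.0016  0.1039] roll 0 from [ 0.4153 -0.284   0.0911] -3.2
```

Request:
drive_tool(
  plan=[
    [[0,0.001,0.04,0],[0,0.001,0.07,0],[0,0.001,0.09,0],[0,0.001,0.1,0],[0,0.001,0.104,0],[0,0.001,0.104,0],[0,0.001,0.104,0]],
  ],
  jaw=1,
)

```text
time_s: 33.8
eef_pos: [0.4153, -0.2856, 0.0501]
eef_rot: [0.0, 1.0, -0.029, 0.0]
wrist_force: [-0.5, 0.7, -0.6]
opening: 0.606
grasp_force: 63.0
```

Request:
drive_tool(
  plan=[
    [[0,0,0,0],[0,0,0,0],[0,0,0,0],[0,0,0,0],[0,0,0,0],[0,0,0,0]],
  ],
  jaw=0.1,
)

```text
time_s: 34.3
eef_pos: [0.4149, -0.2852, 0.0495]
eef_rot: [0.0, 1.0, -0.029, 0.0]
wrist_force: [0.1, 0.2, 0.4]
opening: 0.902
grasp_force: 0.0
```

Request:
drive_tool(
  plan=[
    [[0,0,-0.04,0],[0,0,-0.12,0],[0,0,-0.2,0],[0,0,-0.28,0],[0,0,-0.32,0],[0,0,-0.32,0],[0,0,-0.32,0]],
  ],
  jaw=0.1,
)

```text
time_s: 34.88
eef_pos: [0.4153, -0.2857, 0.1783]
eef_rot: [0.001, 1.0, -0.029, 0.001]
wrist_force: [0.1, 0.2, -0.8]
opening: 0.902
grasp_force: 0.0
```

```bash
python3 -c "
from h import *
p,d,T,K=wrist('w17')
print('small',wfind(d,T,K,(.414,-.284),.122,.006))
print('large',wfind(d,T,K,(.414,-.284),.082,.006))
p,d=ctrl.camera('scene');cv2.imwrite('pics/s17.png',p[:,:,::-1])"
```

```text
small ((array([ 413.6, -284.9]), array([52.9, 52.5]), -48.3), 'z', np.float64(0.1204), 'px', 317, 241)
large ((array([ 425.4, -284.6]), array([65.4, 43.7]), 89.5), 'z', np.float64(0.0826), 'px', 315, 202)
```

View pics/s17.png

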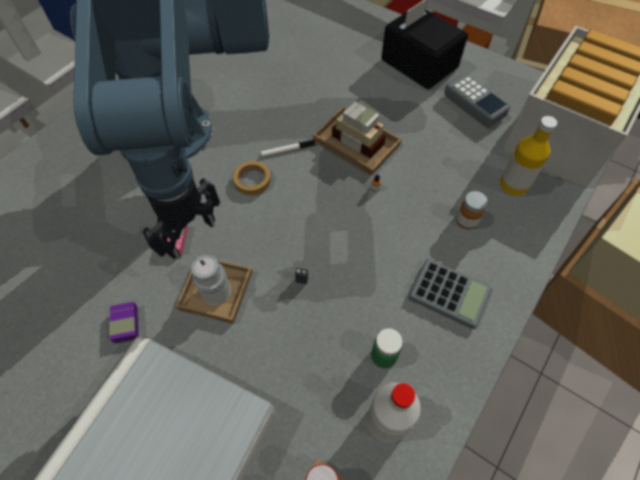

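The scene shows the pack pile in the long tray at (360,133) and the tins stacked in the square tray at (211,280). The jars at (473,208) and (388,347) haven't moved, and the arm is clear, so I'm handing in.

```bash
python3 -c "
from bench import ctrl
print(ctrl.hand_in())"
```

```text
the job is handed in; nothing more can be done
None
```

I packed both trays and handed the job in; no verdict came back. By my last camera checks, the flat packs are stacked within 2 mm of centre, the small tin is within 1 mm of the large tin's centre, and neither jar has moved.

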